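Dress the biscuit platter

ROBOT

A 7-joint arm with a two-finger parallel gripper is mounted at the origin on the work surface. World frame = base frame: x ahead of the robot, y to its left, z up, the work surface at z = 0. Lengths are in m, angles in rad, forces in N, time in s.
With the tool pointing down it reaches from about 0.4 to 0.85 m from the base axis. Payload 10.4 kg.
Tool frame: the origin (TCP) lies at the very end of the fingers, on their centre line; the grasp point (between the pads) lies 19 mm behind it; z points along the fingers, y is the direction in which the jaws open and shut (so a half turn about z gives the same grasp; the last joint's range is limited). The gripper opens to 87 mm and grips with 3 to 60 N. Pads are 19 mm wide; open, the fingers measure 117 mm over their backs; the gripper's body (75 mm by 190 mm) begins 51 mm behind the grasp point.
Start: joints at [-1.253, 0.332, -0.065, 1.46, 0.022, 1.35, -0.088], TCP at [0.209, 0.589, 0.223] pointing down, gripper open.
Joint ranges: [-2.6, 2.6], [-0.5, 2.12], [-1.47, 1.34], [0.16, 2.42], [-1.27, 4.41], [0.06, 2.06], [-2.6, 2.6]. Speed limits (rad/s): [2.22, 2.22, 2.79, 2.79, 3.14, 3.14, 3.14].

INTERFACE

Orientations are given as a unit quaternion [x, y, z, w].
In Python, from bench import read_state, camera, close_job gives the robot as it stands.
- The arm moves only by the shell command python3 -m inch 'ROWS' [OPENING] [FORCE]. ROWS is JSON, a list of rows, each a list of 6 numbers: the shift along the tool's x, y, z as a fraction of full scale, then the turn, a rotation vector about the tool's x, y, z as a fraction of full scale. In form: [[tx, ty, tz, ax, ay, az], ...]. A call has 1 to 5 rows; each row shifts and turns the commanded pose from where the row before left it, along the tool's axes as they then stand; what a row does not reach is not made up. Full scale, the value 1, is 0.04 m for a shift and 120 degrees for a turn. A row lasts 1/8 s, in which the tool goes at most 62.5 mm and 10.7 degrees, less where a joint would pass 70% of its speed; a pose out of reach is approached as far as the arm can. A call with a number of a shift or a turn outside -1 to 1 is refused whole. A call with a gripper value outside its range is refused whole. OPENING is the opening, from -1 (shut) to 1 (fully open), so that 0 is half open, set as the call begins (- or left out, the last holds). The fingers move at their own pace and stop on an object; FORCE is the grip in N (left out, the last holds). Time passes only in rows, so rows that do not move let the fingers close. It gives the time, the measured TCP pose, the force and the opening at its end, in the units of the state.
- read_state(): the state, without advancing time (a new reading comes with each control period).
- camera(name): name is "side" or "top"; returns a dict with "img" (400x640x3 uint8, red, green, blue), "depth" (400x640 float32, m along the optical axis (not along the pixel's ray), 0 where there is no reading), "fx", "fy", "cx", "cy" (pixels), "position" and "orientation" of the camera in the world. Camera axes: x right, y down, z forward; pixel columns grow to the right and rows downward; lengths in m; the calibration is good to about 2 mm. A picture is of the moment at which its call begins.
- close_job(): hands the job in, once; it reports no verdict.
The state is a dict: "time": time; "joint_positions": joint angles; "joint_vel": joint speeds; "joint_torque": joint torques, N m; "ee_pos": TCP position; "eef_rot": TCP orientation; "ft_force": force on the tool from outside, world axes, zero at the start; "torque": the same for the moment, N m; "width": finger opening in m.
Only numpy, scipy, OpenCV 4.12 (cv2) and the standard library are available. Lean on these libraries where they do the work, as an engineer would, in place of code of your own. Each camera call takes 0.05 s, during which the arm holds its last target.

TASK

Dress the white platter with biscuits from the baking sheet: build a terrace in its middle, midway between the jam pot and the sugar dish, with the largest fluted round on the platter, the middle-sized one centred on it and the smallest centred on top. On the platter's long centre line, lay the shortbread finger midway between the jam pot and the terrace, pointing straight across the platter, and the square jam-window biscuit midway between the terrace and the sugar dish, its edges squared up with the platter. Set every biscuit down gently without dropping it, and leave the jam pot, the sugar dish and the star biscuit where they are.

Things in the scene. Friction and masses are not known exactly. Their poses are not given: they have to be found in the camera images.
- round_large: The largest of three plain golden round biscuits with fluted edge: 66 mm across, 12 mm thick. Origin: centre of its underside; z up. Starts lying flat on the paper of the baking sheet, in one of its six places (two rows of three, neighbours 100 mm apart, any order), turned any way. 
- round_medium: The middle-sized round biscuit with fluted edge: 50 mm across, 12 mm thick. Origin: centre of its underside; z up. Starts lying flat on the paper of the baking sheet, in one of its six places (two rows of three, neighbours 100 mm apart, any order), turned any way. 
- round_small: The smallest round biscuit with fluted edge: 36 mm across, 12 mm thick. Origin: centre of its underside; z up. Starts lying flat on the paper of the baking sheet, in one of its six places (two rows of three, neighbours 100 mm apart, any order), turned any way. 
- finger: Shortbread finger: golden bar with eight pricked dots, 60 mm long (its x), 24 mm wide (its y), 12 mm thick. Origin: centre of its underside; z up. Starts lying flat on the paper of the baking sheet, in one of its six places (two rows of three, neighbours 100 mm apart, any order), turned any way. 
- square: Square golden biscuit, 44 x 44 mm, 12 mm thick, with a round dark-red jam window 20 mm across, level with its top. Its x and y are parallel to its edges. Origin: centre of its underside; z up. Starts lying flat on the paper of the baking sheet, in one of its six places (two rows of three, neighbours 100 mm apart, any order), turned any way. 
- star: Six-pointed star biscuit, about 48 mm across, 12 mm thick, in the sixth place on the sheet; not wanted, stays there. Origin: centre of its underside; z up. 
- sheet: Dark steel baking sheet lined with pale paper, fixed on the bench, 242 mm (its x) by 333 mm (its y), rim 16 mm high. The biscuits lie on the paper, 4 mm above its origin (centre of its underside). It lies either to the left or to the right of the robot's middle, the platter on the other side.
- platter: Flat white porcelain platter, fixed on the bench, 150 mm (its x, the short way) by 390 mm (its y, the long way), no rim. Origin: centre of its underside; its flat top is 12 mm above. The jam pot and sugar dish stand on its long centre line (its y axis), one 160 mm to each side of its centre; which is at which end varies. So the place midway between the two is its centre, and the places midway between the centre and each of the two are 80 mm from the centre on its y axis.
- jam_pot: Small round stainless-steel pot filled with dark-red jam, 62 mm across, 38 mm high, standing loose at one end of the platter. Origin: centre of its underside; z up. 
- sugar_dish: Square white porcelain dish holding sugar cubes, 60 x 60 mm, 38 mm high with the cubes, standing loose at the other end of the platter. Origin: centre of its underside; z up. 
Mind the look-alikes: they are no part of the job. What is shaped like the round_medium but pink is not meant. Leave any grey look-alike of the round_small alone.

How it is judged:
By the outcome, as a careful person would: the job done as asked, in the order asked, and still so for the second after the job is handed in, with the robot touching nothing.
It also fails if it takes over 134 s, if anything falls off the work surface, if the arm or the gripper's body presses on something with over 40 N, if the wrist force passes 120 N, or if a joint passes its speed limit or range.

## Working session

There is one attempt and no reset: what is moved stays moved. The work goes in short steps, Python scripts to look and compute and a shell command to move; the robot and the scene stay as the last step left them, time stands still between calls to the robot, and variables do not carry over. Pictures are saved under pics/ and viewed, and the job is handed in when it is done.

```bash
mkdir -p pics; ls; python3 - <<'E'
from bench import read_state, camera
import cv2, numpy as np
s=read_state(); print({k:np.round(v,4).tolist() for k,v in s.items()})
for n in ("top","side"):
    c=camera(n); cv2.imwrite(f"pics/{n}0.png",c["img"][:,:,::-1]); np.savez(f"{n}0.npz",**c)
    print(n,c["fx"],c["fy"],c["cx"],c["cy"],c["position"],c["orientation"])
E
```

```text
pics
{'time': 0.0, 'joint_positions': [-1.2526, 0.3329, -0.0647, 1.4609, 0.0216, 1.3499, -0.0885], 'joint_vel': [0.0008, 0.0004, 0.0019, -0.0002, -0.0002, -0.0008, 0.0006], 'joint_torque': [0.0006, -62.3257, 0.0248, -38.9896, -0.0614, 0.0398, 0.0001], 'ee_pos': [0.2088, 0.5887, 0.2218], 'eef_rot': [0.1696, 0.9855, -0.0007, -0.0001], 'ft_force': [0.3397, -0.0073, -0.1557], 'torque': [0.0419, 0.0001, -0.0446], 'width': 0.0868}
top 362.5365811191208 362.5365811191208 321.01967989497894 195.14004872442217 [ 0.40196232 -0.01955041  0.96908049] [ 0.70841434 -0.70511445  0.0231016  -0.02071345]
side 469.9825550257935 469.9825550257935 328.6830369080871 195.38108996874004 [ 0.42522458 -0.7891027   0.95279387] [ 0.93960591 -0.01226255  0.01372256 -0.34176315]
```

View pics/top0.png

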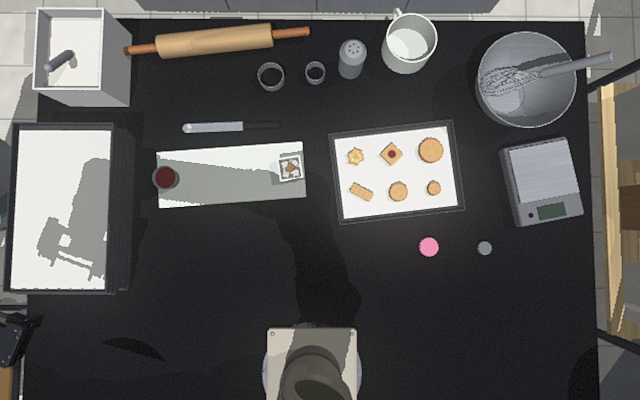

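View pics/side0.png

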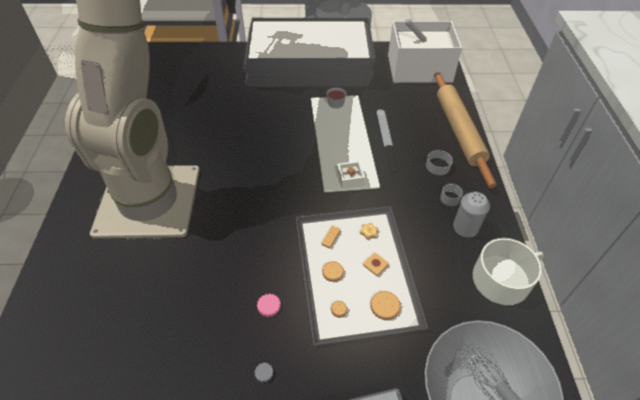

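The biscuits sit on the right-hand sheet in the top picture: star (355,156), square (391,154), large round (430,150), finger (361,192), medium round (398,191) and small round (433,188). The look-alikes lie outside the sheet: a pink one at (429,247) and a grey one at (484,248). The jam pot is at (165,177) and the sugar dish at (290,168). Next I'll take close crops and measure.

```bash
cat > h.py <<'E'
import numpy as np, cv2
from scipy.spatial.transform import Rotation as R
def load(n): return dict(np.load(n,allow_pickle=True))
def pix2w(c,u,v,z):
    "intersect pixel ray with plane z"
    Rm=R.from_quat(c["orientation"]).as_matrix()
    d=np.stack([(np.asarray(u,float)-c["cx"])/c["fx"],(np.asarray(v,float)-c["cy"])/c["fy"],np.ones(np.shape(u))],-1)@Rm.T
    t=(z-c["position"][2])/d[...,2]
    return c["position"]+d*t[...,None]
def w2pix(c,p):
    Rm=R.from_quat(c["orientation"]).as_matrix()
    q=(np.asarray(p,float)-c["position"])@Rm
    return np.stack([q[...,0]/q[...,2]*c["fx"]+c["cx"],q[...,1]/q[...,2]*c["fy"]+c["cy"]],-1)
def cloud(c):
    v,u=np.mgrid[0:400,0:640]; z=c["depth"]
    P=np.stack([(u-c["cx"])/c["fx"]*z,(v-c["cy"])/c["fy"]*z,z],-1)
    return P@R.from_quat(c["orientation"]).as_matrix().T+c["position"]
E
python3 - <<'E'
from h import *
c=load("top0.npz"); im=c["img"][:,:,::-1]
P=cloud(c)
a=cv2.resize(im[115:265,325:500],None,fx=4.5,fy=4,interpolation=cv2.INTER_CUBIC)
cv2.imwrite("pics/cropsheet.png",cv2.resize(im[115:260,325:500],None,fx=4,fy=4,interpolation=cv2.INTER_CUBIC))
cv2.imwrite("pics/cropplat.png",cv2.resize(im[135:215,145:315],None,fx=4,fy=4,interpolation=cv2.INTER_CUBIC))
for n,(u,v) in dict(bench=(300,250),platter=(231,160),plshade=(231,180),paper=(375,172),jam=(165,177),sug=(290,168),tray=(60,200),trayrim=(110,200),box=(80,20),rl=(430,150),rm=(398,191),rs=(433,188),sq=(395,158),pink=(429,247),scale=(540,170),knife=(210,127)).items(): print(n,np.round(P[v,u],3))
hsv=cv2.cvtColor(im,cv2.COLOR_BGR2HSV)
m=((hsv[...,1]>70)&(P[...,2]<0.1)).astype(np.uint8)
m[:, :330]=0;m[:,470:]=0;m[:120]=0;m[225:]=0
k,lab,st,ce=cv2.connectedComponentsWithStats(m)
for i in range(1,k):
    if st[i,4]>30:
        print(st[i],np.round(ce[i],2),np.round(pix2w(c,*ce[i],0.016),4), P[lab==i][:,2].mean().round(4))
E
```

```text
bench [ 0.316  0.032 -0.001]
platter [0.555 0.218 0.007]
plshade [0.5   0.216 0.013]
paper [ 0.524 -0.166  0.008]
jam [0.504 0.377 0.045]
sug [0.528 0.057 0.052]
tray [0.441 0.603 0.099]
trayrim [0.441 0.478 0.108]
box [0.89  0.58  0.093]
rl [ 0.582 -0.311  0.018]
rm [ 0.473 -0.225  0.017]
rs [ 0.482 -0.319  0.015]
sq [ 0.56  -0.218  0.018]
pink [ 0.326 -0.306  0.013]
scale [ 0.527 -0.587  0.042]
knife [0.643 0.275 0.011]
[418 138  25  25 465] [430.38 150.12] [ 0.5824 -0.3127  0.016 ] 0.016
[380 143  23  22 267] [391.14 153.85] [ 0.5718 -0.2083  0.016 ] 0.0158
[347 148  17  17 179] [355.16 156.3 ] [ 0.5648 -0.1127  0.016 ] 0.0157
[350 183  23  18 200] [361.12 191.95] [ 0.47   -0.1283  0.016 ] 0.0163
[389 183  19  18 266] [397.8  191.67] [ 0.4713 -0.2251  0.016 ] 0.0158
[427 182  14  13 142] [433.56 188.18] [ 0.4809 -0.3197  0.016 ] 0.0157
```

View pics/cropsheet.png

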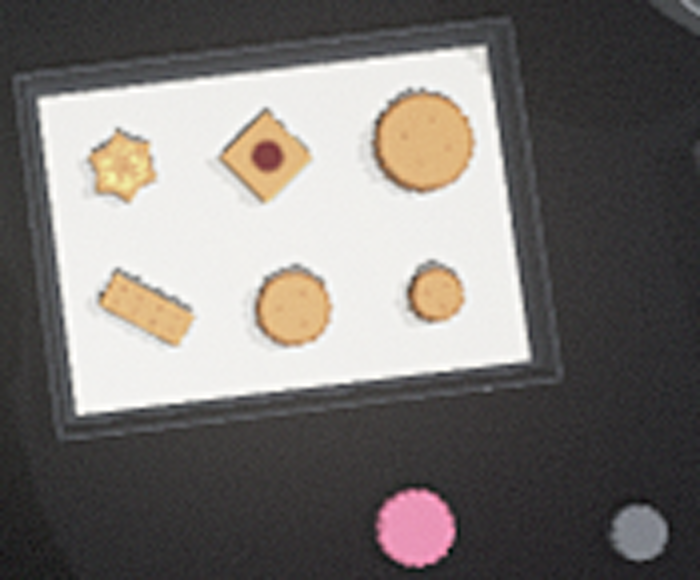

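View pics/cropplat.png

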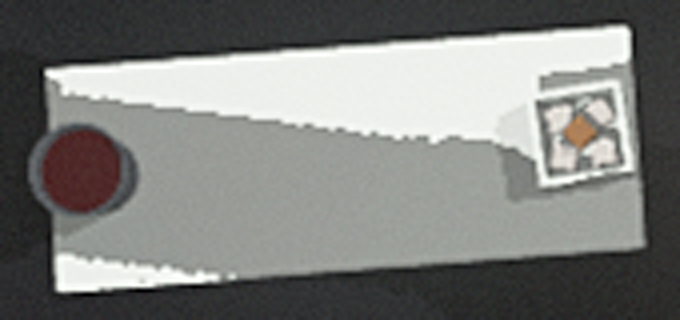

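```bash
cat > meas.py <<'E'
from h import *
def comps(c,lo,hi,zt):
    "golden/dark-red biscuits: reproject to metric ortho image then fit"
    pass
E
python3 - <<'E'
from h import *
S=0.0005
def ortho(c,x0,x1,y0,y1,z):
    # rows: x from x1 down, cols: y from y1 down ; pixel centres
    xs=np.arange(x1,x0,-S); ys=np.arange(y1,y0,-S)
    X,Y=np.meshgrid(xs,ys,indexing='ij')
    uv=w2pix(c,np.stack([X,Y,np.full_like(X,z)],-1)).astype(np.float32)
    return cv2.remap(c["img"][:,:,::-1],uv[...,0],uv[...,1],cv2.INTER_CUBIC),x1,y1
for n in("top","side"):
    c=load(n+"0.npz")
    o,x1,y1=ortho(c,0.38,0.66,-0.42,-0.05,0.016)
    hsv=cv2.cvtColor(o,cv2.COLOR_BGR2HSV)
    m=((hsv[...,1]>80)&(hsv[...,2]>90)|((hsv[...,1]>110)&(hsv[...,2]>60))).astype(np.uint8)
    m=cv2.morphologyEx(m,cv2.MORPH_OPEN,np.ones((7,7)))
    cs,_=cv2.findContours(m,cv2.RETR_EXTERNAL,cv2.CHAIN_APPROX_NONE)
    for k in cs:
        if cv2.contourArea(k)<1000: continue
        (a,b),(w,h),t=cv2.minAreaRect(k)
        M=cv2.moments(k); cx,cy=M['m10']/M['m00'],M['m01']/M['m00']
        # direction of 'w' side: image (cos t, sin t) -> world (x=-sin t, y=-cos t)
        ang=np.degrees(np.arctan2(-np.cos(np.radians(t)),-np.sin(np.radians(t))))
        print(n,"cent",np.round([x1-cy*S,y1-cx*S],4),"rect",np.round([x1-b*S,y1-a*S],4),"wh mm",round(w*S*1e3,1),round(h*S*1e3,1),"w-dir",round(ang,1))
    o,x1,y1=ortho(c,0.40,0.65,0.0,0.44,0.012)
    cv2.imwrite(f"pics/plat_{n}.png",cv2.resize(o,None,fx=.8,fy=.8))
    g=cv2.cvtColor(o,cv2.COLOR_BGR2GRAY)
    m=(g>85).astype(np.uint8)
    m=cv2.morphologyEx(m,cv2.MORPH_OPEN,np.ones((25,25)))
    cs,_=cv2.findContours(m,cv2.RETR_EXTERNAL,cv2.CHAIN_APPROX_NONE)
    k=max(cs,key=cv2.contourArea); (a,b),(w,h),t=cv2.minAreaRect(k)
    print(n,"platter",np.round([x1-b*S,y1-a*S],4),w*S,h*S,t)
E
```

```text
top cent [ 0.4702 -0.1281] rect [ 0.4703 -0.1281] wh mm 59.6 24.0 w-dir -118.1
top cent [ 0.4713 -0.2252] rect [ 0.4713 -0.2252] wh mm 47.5 48.5 w-dir -180.0
top cent [ 0.4808 -0.3196] rect [ 0.4811 -0.3192] wh mm 34.1 34.7 w-dir -171.3
top cent [ 0.5649 -0.1128] rect [ 0.5647 -0.1128] wh mm 44.4 39.1 w-dir -168.4
top cent [ 0.572  -0.2078] rect [ 0.5721 -0.2076] wh mm 43.1 44.2 w-dir -135.0
top cent [ 0.5826 -0.3128] rect [ 0.5825 -0.3129] wh mm 64.5 65.0 w-dir -172.4
top platter [0.5163 0.2173] 0.15293592834472658 0.3923316650390625 85.33585357666016
side cent [ 0.4675 -0.133 ] rect [ 0.4677 -0.1329] wh mm 62.6 25.1 w-dir -117.9
side cent [ 0.4685 -0.2296] rect [ 0.469  -0.2295] wh mm 48.0 51.0 w-dir -180.0
side cent [ 0.4782 -0.3237] rect [ 0.4783 -0.3238] wh mm 33.5 36.5 w-dir -180.0
side cent [ 0.5619 -0.1178] rect [ 0.5614 -0.1176] wh mm 48.9 40.0 w-dir -107.4
side cent [ 0.5692 -0.2127] rect [ 0.569  -0.2125] wh mm 46.0 45.3 w-dir -135.0
side cent [ 0.58   -0.3171] rect [ 0.5802 -0.3172] wh mm 64.5 66.5 w-dir -180.0
side platter [0.5133 0.215 ] 0.15684010314941407 0.4010509033203125 85.48876190185547
```

```bash
python3 -c "
import cv2,numpy as np
a=cv2.imread('pics/plat_top.png');b=cv2.imread('pics/plat_side.png');o=np.vstack([a,b]);s=min(1,600/o.shape[0]);cv2.imwrite('pics/plat2.png',cv2.resize(o,None,fx=s,fy=s))"
```

```text
(no output)
```

View pics/plat2.png

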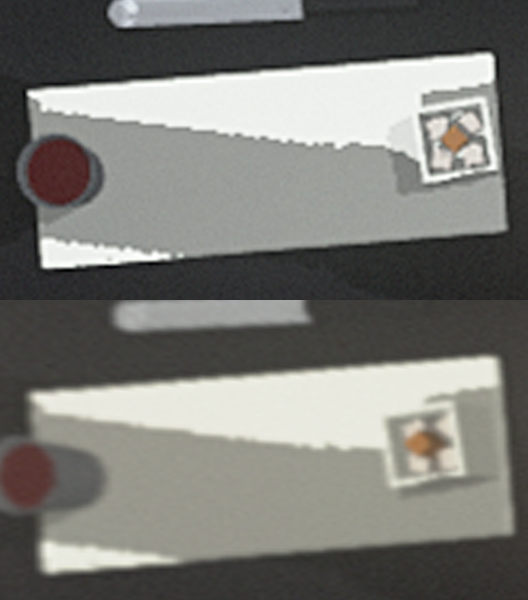

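The top picture confirms the platter: its long axis is at about 94.6°, and the jam pot and sugar dish sit at ±160 mm along it. The two cameras disagree by about 3 mm, so I'll check them against the gripper tips on the way. First I turn the jaws to the platter's direction (4.6°).

```bash
python3 -m inch '[[0,0,0,0,0,0.0785],[0,0,0,0,0,0.0785],[0,0,0,0,0,0.0785],[0,0,0,0,0,0.0785],[0,0,0,0,0,0.0785]]' ; python3 -m inch '[[0,0,0,0,0,0.0785],[0,0,0,0,0,0.078],[0,0,0,0,0,0]]' 
cat > go.py <<'E'
import sys
from h import *
from bench import read_state
s=read_state(); Rm=R.from_quat(s["eef_rot"]).as_matrix(); p=np.array(s["ee_pos"])
yaw=np.degrees(np.arctan2(Rm[1,1],Rm[0,1]))
print("t %.2f pos %s yaw %.2f tilt %s w %.4f f %s q %s"%(s["time"],np.round(p,4),yaw,np.round(Rm[:2,2],4),s["width"],np.round(s["ft_force"],1),np.round(s["joint_positions"],2)))
if len(sys.argv)>3:
    t=np.array([float(a) for a in sys.argv[1:4]])
    d=Rm.T@(t-p)/0.04
    print("shift units",np.round(d,3),"rows needed",np.ceil(np.abs(d).max()))
if len(sys.argv)>4:
    dy=(yaw-float(sys.argv[4])); print("turn units about tool z",round(dy/120,4),"rows",np.ceil(abs(dy)/10.6))
# tilt correction rotvec in tool frame
z=Rm.T@np.array([0,0,-1.]); print("tilt corr units",np.round(np.degrees([-z[1],z[0]])/120,4))
E
python3 go.py 0.5 0.2 0.2 4.6
```

```text
time: 0.72
ee_pos: [0.2088, 0.5888, 0.2221]
eef_rot: [0.551, 0.834, -0.0, 0.0]
ft_force: [0.3, 0.0, -1.1]
width: 0.0873
time: 1.1
ee_pos: [0.2087, 0.5889, 0.2222]
eef_rot: [0.678, 0.735, -0.0, 0.0]
ft_force: [0.4, -0.5, 0.5]
width: 0.0872
t 1.10 pos [0.2087 0.5889 0.2222] yaw 4.66 tilt [-0.0001 -0.0007] w 0.0872 f [ 0.4 -0.5  0.5] q [-1.37  0.33  0.09  1.47 -0.03  1.35 -1.2 ]
shift units [-10.282   6.468   0.56 ] rows needed 11.0
turn units about tool z 0.0005 rows 1.0
tilt corr units [-0.0001  0.0003]
```

```bash
python3 -m inch '[[-0.4,0.5,0.05,0,0,0],[-0.8,0.8,0.05,0,0,0],[-0.9,0.8,0.05,0,0,0],[-0.9,0.8,0.05,0,0,0],[-0.9,0.7,0.05,0,0,0]]' | tail -2;  python3 -m inch '[[-1,0.6,0.05,0,0,0],[-1,0.6,0.05,0,0,0],[-1,0.5,0.05,0,0,0],[-1,0.5,0.05,0,0,0],[-1,0.5,0.05,0,0,0]]' | tail -2; python3 -m inch '[[-1,0,0.05,0,0,0],[-1,0,0.05,0,0,0],[-1,0,0.05,0,0,0],[-1,0,0.05,0,0,0],[-1,0,0.05,0,0,0]]' | tail -2; python3 go.py 0.5826 -0.3128 0.09 4.6
```

```text
ft_force: [-0.1, 0.3, -0.5]
width: 0.0868
ft_force: [0.3, -0.5, -0.0]
width: 0.0871
ft_force: [-0.5, -0.4, 1.5]
width: 0.0869
t 2.98 pos [0.5045 0.0537 0.1925] yaw 4.86 tilt [0.0001 0.0001] w 0.0869 f [-0.5 -0.4  1.5] q [-0.66  0.08  0.49  1.83 -0.04  1.23 -0.07]
shift units [-9.296  1.169  2.561] rows needed 10.0
turn units about tool z 0.0022 rows 1.0
tilt corr units [ 0.     -0.0001]
```

```bash
python3 -m inch '[[-1,0.1,0,0,0,0.002],[-1,0.1,0,0,0,0],[-1,0.1,0.1,0,0,0],[-1,0.1,0.3,0,0,0],[-1,0.1,0.3,0,0,0]]' 0.75 10| tail -2;  python3 -m inch '[[-1,0.1,0.4,0,0,0],[-1,0.1,0.4,0,0,0],[-1,0.1,0.4,0,0,0],[-0.9,0.2,0.4,0,0,0],[0,0,0,0,0,0]]' | tail -2; python3 -m inch '[[0,0,0,0,0,0],[0,0,0,0,0,0]]' | tail -1; python3 go.py 0.5826 -0.3128 0.09 4.6;  python3 - <<'E'
from bench import camera
import numpy as np,cv2
for n in ("side","top"):
    c=camera(n); np.savez(n+"1.npz",**c); cv2.imwrite(f"pics/{n}1.png",c["img"][:,:,::-1])
    if n=="side": cv2.imwrite("pics/side1c.png",cv2.resize(c["img"][200:350,280:480,::-1],None,fx=4,fy=4,interpolation=cv2.INTER_CUBIC))
E
```

```text
ft_force: [1.3, 0.8, -0.3]
width: 0.0761
ft_force: [-0.0, 0.7, -1.3]
width: 0.0761
width: 0.0759
t 4.47 pos [ 0.5722 -0.2956  0.101 ] yaw 4.51 tilt [0.0009 0.0007] w 0.0759 f [ 0.2  0.5 -0.3] q [-0.07  0.53  0.65  1.58 -0.34  1.15  0.73]
shift units [-0.45   0.225  0.275] rows needed 1.0
turn units about tool z -0.0007 rows 1.0
tilt corr units [ 0.0004 -0.0003]
```

View pics/side1c.png

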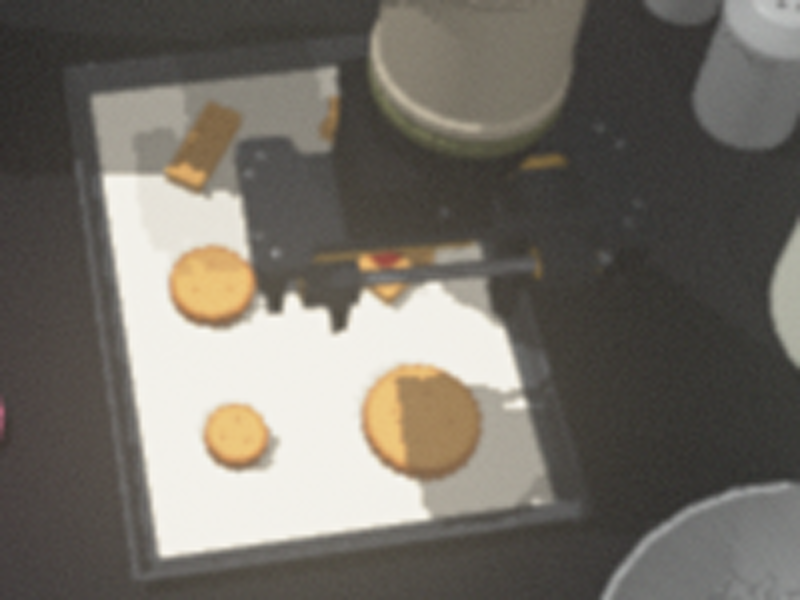

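View pics/top1.png

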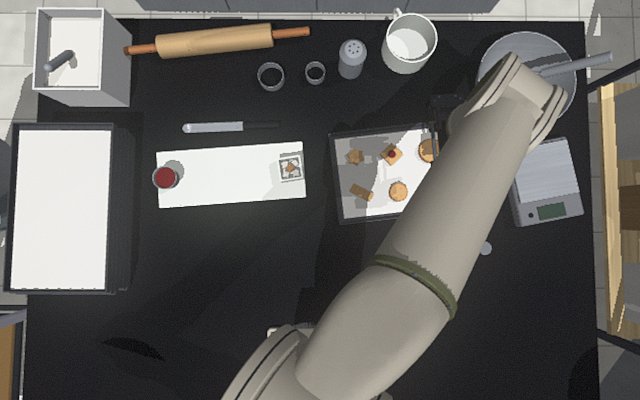

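```bash
python3 - <<'E'
from h import *
c=load("side1.npz"); im=c["img"][:,:,::-1]
p=np.array([.5722,-.2956,.101]); y=np.radians(4.5); j=np.array([np.cos(y),np.sin(y),0]); x=np.array([np.sin(y),-np.cos(y),0])
crop=cv2.resize(im[235:305,335:425],None,fx=8,fy=8,interpolation=cv2.INTER_CUBIC)
crop=np.clip(crop.astype(float)*1.6,0,255).astype(np.uint8)
for s in(-1,1):
  for o in (.038,.053):
    for w in(-.0095,.0095):
        q=w2pix(c,p+s*o*j+w*x); print(s,o,w,np.round(q,1))
        cv2.circle(crop,tuple(int(round(a)) for a in ((q-[335,235]+.5)*8)),3,(0,255,0),-1)
cv2.imwrite("pics/tip1.png",crop)
c=load("top1.npz"); im=c["img"][:,:,::-1]
S=0.0005
xs=np.arange(.65,.40,-S); ys=np.arange(.44,0,-S); X,Y=np.meshgrid(xs,ys,indexing='ij')
uv=w2pix(c,np.stack([X,Y,np.full_like(X,.012)],-1)).astype(np.float32)
o=cv2.remap(im,uv[...,0],uv[...,1],cv2.INTER_CUBIC); g=cv2.cvtColor(o,cv2.COLOR_BGR2GRAY)
for th in(100,140,180):
    m=cv2.morphologyEx((g>th).astype(np.uint8),cv2.MORPH_OPEN,np.ones((25,25)))
    cs,_=cv2.findContours(m,cv2.RETR_EXTERNAL,cv2.CHAIN_APPROX_NONE)
    k=max(cs,key=cv2.contourArea);(a,b),(w,h),t=cv2.minAreaRect(k); print(th,.65-b*S,.44-a*S,w*S,h*S,t)
E
```

```text
-1 0.038 -0.0095 [365.8 273.7]
-1 0.038 0.0095 [367.3 281.7]
-1 0.053 -0.0095 [358.7 274.3]
-1 0.053 0.0095 [360.1 282.4]
1 0.038 -0.0095 [401.7 270.5]
1 0.038 0.0095 [403.6 278.5]
1 0.053 -0.0095 [408.7 269.9]
1 0.053 0.0095 [410.7 277.8]
100 0.5160302429199219 0.21750929260253907 0.15276260375976564 0.3916282958984375 85.4323501586914
140 0.5158856353759766 0.2174879455566406 0.15130609130859377 0.390538818359375 85.41303253173828
180 0.5158189239501954 0.21737301635742187 0.15007794189453125 0.3892435302734375 85.41303253173828
```

View pics/tip1.png

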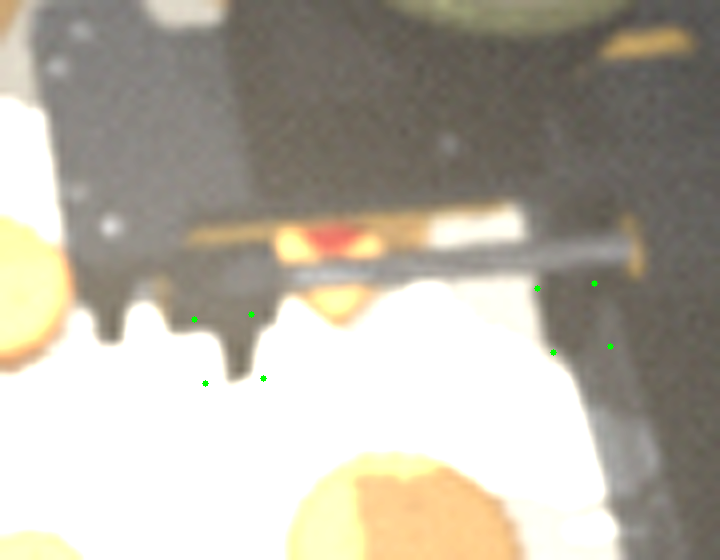

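The side view shows the left fingertip at about (365,282). It sits about 1 px from where I project it, so camera and robot agree to roughly 1–2 mm. Pick order starts with the large round at (430,150), clearly the largest and golden in the crop.

```bash
python3 -m inch '[[-0.4,0.2,0,0,0,0],[-0.04,0,0.6,0,0,0],[0,0,0.6,0,0,0],[0,0,0,0,0,0]]' 0.93 10| tail -2; python3 go.py 0.5816 -0.3128 0.007 4.6
```

```text
ft_force: [0.1, 0.2, 0.3]
width: 0.0838
t 5.08 pos [ 0.5802 -0.3125  0.0512] yaw 4.42 tilt [-0.0025  0.0015] w 0.0838 f [0.1 0.2 0.3] q [-0.02  0.62  0.62  1.57 -0.39  1.09  0.77]
shift units [-0.012  0.036  1.105] rows needed 2.0
turn units about tool z -0.0015 rows 1.0
tilt corr units [-0.0011 -0.0008]
```

```bash
python3 -m inch '[[-0.01,0.04,0.4,-0.001,0,-0.0015],[0,0,0.4,0,0,0],[0,0,0.2,0,0,0],[0,0,0,0,0,0]]' | tail -2; python3 go.py 0.5816 -0.3128 0.007 4.6
```

```text
ft_force: [-0.2, 0.2, 0.3]
width: 0.0836
t 5.58 pos [ 0.5823 -0.3139  0.0117] yaw 4.53 tilt [0.0009 0.0007] w 0.0836 f [-0.2  0.2  0.3] q [-0.    0.66  0.6   1.59 -0.42  1.02  0.79]
shift units [ 0.028 -0.014  0.118] rows needed 1.0
turn units about tool z -0.0006 rows 1.0
tilt corr units [ 0.0005 -0.0003]
```

```bash
python3 -m inch '[[0.02,-0.01,0.12,0,0,0],[0,0,0,0,0,0]]' | tail -2; python3 -m inch '[[0,0,0,0,0,0],[0,0,0,0,0,0],[0,0,0,0,0,0],[0,0,0,0,0,0],[0,0,0,0,0,0]]' -1 8 | tail -2; python3 go.py 0.5816 -0.3128 0.007 4.6
```

```text
ft_force: [-0.8, -0.4, 0.3]
width: 0.0837
ft_force: [0.1, 0.2, 2.1]
width: 0.0654
t 6.45 pos [ 0.5823 -0.3133  0.0079] yaw 4.53 tilt [0.0023 0.0002] w 0.0654 f [0.1 0.2 2.1] q [-0.    0.67  0.59  1.59 -0.42  1.01  0.8 ]
shift units [ 0.015 -0.017  0.022] rows needed 1.0
turn units about tool z -0.0006 rows 1.0
tilt corr units [0.0011 0.    ]
```

```bash
python3 -m inch '[[0,0,-0.2,0,0,0],[0,0,-0.4,0,0,0],[0,0,-0.7,0,0,0],[0,0,-0.7,0,0,0],[0.2,0,-0.4,0,0,0]]' | tail -2; python3 -m inch '[[0.5,-0.1,0,0,0,0],[0.8,-0.1,0,0,0,0],[0.8,-0.1,0,0,0,0],[0.8,-0.1,0,0,0,0],[0.8,-0.1,0,0,0,0]]' | tail -1;python3 -m inch '[[0.8,-0.1,0,0,0,0],[0.8,-0.1,0,0,0,0],[0.8,-0.1,0,0,0,0],[0.8,-0.1,0,0,0,0],[0.8,0,0,0,0,0]]' | tail -1; python3 go.py 0.515 0.218 0.05 4.6
```

```text
ft_force: [0.6, -0.8, -1.9]
width: 0.0657
width: 0.0657
width: 0.0657
t 8.32 pos [5.204e-01 4.000e-04 1.039e-01] yaw 4.56 tilt [0.002  0.0008] w 0.0657 f [-0.2  0.5  0.2] q [-0.62  0.22  0.6   1.91 -0.15  1.05  0.12]
shift units [5.434 0.294 1.351] rows needed 6.0
turn units about tool z -0.0004 rows 1.0
tilt corr units [ 0.001  -0.0003]
```

```bash
python3 -m inch '[[0.9,0.05,0,0.001,0,0],[0.9,0.05,0,0,0,0],[0.9,0.05,0,0,0,0],[0.9,0.05,0,0,0,0],[0.9,0.05,0,0,0,0]]' | tail -1; python3 -m inch '[[0.7,0.05,0.5,0,0,0],[0.2,0,0.5,0,0,0],[0,0,0.3,0,0,0],[0,0,0,0,0,0]]' | tail -1; python3 go.py 0.515 0.218 0.0175 4.6
```

```text
width: 0.0653
width: 0.0656
t 9.45 pos [0.5157 0.2132 0.0508] yaw 4.43 tilt [-0.0015 -0.0016] w 0.0656 f [-0.1 -0.4 -0.6] q [-0.86  0.37  0.46  1.85 -0.2   0.97 -0.24]
shift units [ 0.122 -0.006  0.832] rows needed 1.0
turn units about tool z -0.0014 rows 1.0
tilt corr units [-0.0008  0.0007]
```

```bash
python3 -m inch '[[0.12,-0.005,0.3,-0.001,0,-0.0014],[0,0,0.3,0,0,0],[0,0,0.12,0,0,0],[0,0,0,0,0,0],[0,0,0,0,0,0]]' | tail -2; python3 go.py 0.515 0.218 0.016 4.6
```

```text
ft_force: [0.2, 1.1, -0.0]
width: 0.0654
t 10.07 pos [0.5157 0.2199 0.0232] yaw 4.69 tilt [0.0025 0.0004] w 0.0654 f [ 0.2  1.1 -0. ] q [-0.86  0.41  0.44  1.86 -0.22  0.91 -0.23]
shift units [-0.046 -0.023  0.179] rows needed 1.0
turn units about tool z 0.0008 rows 1.0
tilt corr units [ 0.0012 -0.0001]
```

```bash
python3 -m inch '[[-0.046,-0.02,0.1,0.001,0,0],[0,0,0.04,0,0,0],[0,0,0,0,0,0],[0,0,0,0,0,0]]' | tail -2; python3 go.py 0.515 0.218 0.016 4.6;  python3 - <<'E'
from bench import camera
import numpy as np,cv2
c=camera("side"); np.savez("side2.npz",**c); cv2.imwrite("pics/side2.png",cv2.resize(c["img"][80:200,280:420,::-1],None,fx=5,fy=5,interpolation=cv2.INTER_CUBIC))
E
```

```text
ft_force: [0.1, -1.4, -0.3]
width: 0.0655
t 10.57 pos [0.5149 0.2181 0.0173] yaw 4.70 tilt [0.0002 0.0002] w 0.0655 f [ 0.1 -1.4 -0.3] q [-0.85  0.42  0.44  1.86 -0.22  0.91 -0.22]
shift units [-0.002  0.001  0.034] rows needed 1.0
turn units about tool z 0.0009 rows 1.0
tilt corr units [ 0.0001 -0.0001]
```

View pics/side2.png

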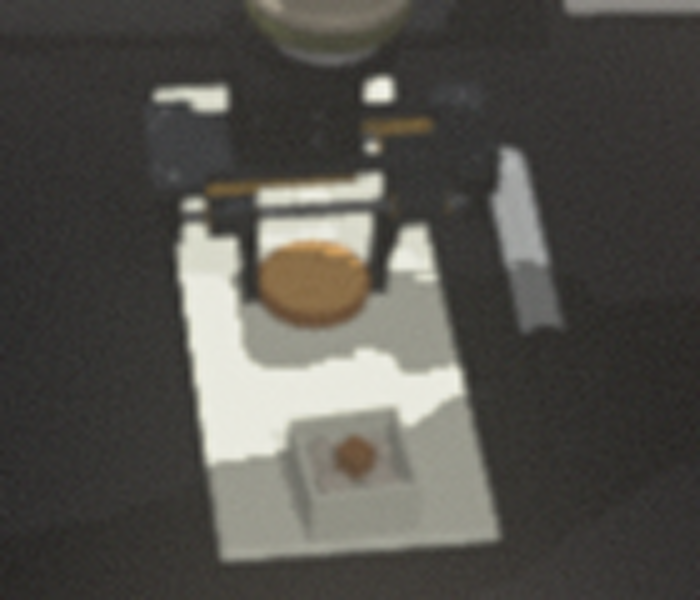

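```bash
python3 -m inch '[[0,0,0.03,0,0,0],[0,0,0.01,0,0,0],[0,0,0,0,0,0],[0,0,0,0,0,0]]' | tail -2; python3 go.py 0.515 0.218 0.016 4.6
```

```text
ft_force: [-1.5, -0.7, 3.5]
width: 0.0656
t 11.12 pos [0.5149 0.2181 0.0158] yaw 4.70 tilt [0.     0.0002] w 0.0656 f [-1.5 -0.7  3.5] q [-0.85  0.42  0.44  1.86 -0.23  0.9  -0.22]
shift units [-0.002  0.003 -0.005] rows needed 1.0
turn units about tool z 0.0008 rows 1.0
tilt corr units [ 0.     -0.0001]
```

```bash
python3 -m inch '[[0,0,0,0,0,0],[0,0,0,0,0,0],[0,0,-0.2,0,0,0],[0,0,-0.5,0,0,0],[0,0,-0.8,0,0,0]]' 0.84| tail -2; python3 -m inch '[[-0.3,0,-0.8,0,0,0],[-0.8,0.0,0,0,0,0],[-0.8,0.0,0,0,0,0],[-0.8,0.0,0,0,0,0],[-0.8,0.0,0,0,0,0]]' | tail -1; python3 -m inch '[[-0.8,0,0,0,0,0],[-0.8,0,0,0,0,0],[-0.8,0,0,0,0,0],[-0.8,0,0,0,0,0],[-0.8,0,0,0,0,0]]' 0.5| tail -1;python3 go.py 0.4703 -0.2252 0.06 4.6
```

```text
ft_force: [0.6, 1.6, 0.6]
width: 0.0805
width: 0.0801
width: 0.0655
t 13.00 pos [ 0.5396 -0.0821  0.1082] yaw 4.70 tilt [0.0007 0.0003] w 0.0655 f [-0.7  0.5  0.2] q [-0.48  0.29  0.64  1.84 -0.19  1.08  0.31]
shift units [-3.425 -2.021  1.204] rows needed 4.0
turn units about tool z 0.0008 rows 1.0
tilt corr units [ 0.0003 -0.0001]
```

```bash
python3 -m inch '[[-0.8,-0.5,0,0,0,0],[-0.8,-0.5,0.2,0,0,0],[-0.8,-0.5,0.3,0,0,0],[-0.8,-0.5,0.3,0,0,0],[-0.2,0,0.2,0,0,0]]' | tail -1; cat > look.py <<'E'
import sys
from bench import camera
import numpy as np,cv2
i=sys.argv[1]
c=camera("top"); np.savez(f"top{i}.npz",**c)
cv2.imwrite(f"pics/top{i}p.png",cv2.resize(c["img"][130:215,145:320,::-1],None,fx=4.5,fy=4.5,interpolation=cv2.INTER_CUBIC))
cv2.imwrite(f"pics/top{i}s.png",cv2.resize(c["img"][115:230,325:480,::-1],None,fx=5,fy=5,interpolation=cv2.INTER_CUBIC))
E
python3 look.py 3; python3 go.py 0.4703 -0.2252 0.04 4.6; cat > fit.py <<'E'
import sys
from h import *
S=0.0005
def ortho(c,z,x0=.40,x1=.65,y0=0,y1=.44):
    xs=np.arange(x1,x0,-S); ys=np.arange(y1,y0,-S); X,Y=np.meshgrid(xs,ys,indexing='ij')
    uv=w2pix(c,np.stack([X,Y,np.full_like(X,z)],-1)).astype(np.float32)
    return cv2.remap(c["img"][:,:,::-1],uv[...,0],uv[...,1],cv2.INTER_CUBIC)
def gold(c,z,**k):
    o=ortho(c,z,**k); x1=k.get('x1',.65);y1=k.get('y1',.44)
    h=cv2.cvtColor(o,cv2.COLOR_BGR2HSV)
    m=((h[...,1]>90)&(h[...,0]<25)).astype(np.uint8)
    m=cv2.morphologyEx(m,cv2.MORPH_OPEN,np.ones((9,9)))
    cs,_=cv2.findContours(m,cv2.RETR_EXTERNAL,cv2.CHAIN_APPROX_NONE)
    for q in cs:
        A=cv2.contourArea(q)
        if A<1500: continue
        M=cv2.moments(q); (a,b),(w,hh),t=cv2.minAreaRect(q); (ca,cb),r=cv2.minEnclosingCircle(q)
        print(f"z{z} cent {x1-M['m01']/M['m00']*S:.4f} {y1-M['m10']/M['m00']*S:.4f} rect {x1-b*S:.4f} {y1-a*S:.4f} wh {w*S*1e3:.1f} {hh*S*1e3:.1f} t {t:.1f} circ {x1-cb*S:.4f} {y1-ca*S:.4f} r {r*S*1e3:.1f} eqr {np.sqrt(A/np.pi)*S*1e3:.1f}")
if __name__=="__main__":
    c=load(sys.argv[1])
    for z in sys.argv[2:]: gold(c,float(z))
E
python3 fit.py top3.npz 0.024
```

```text
width: 0.0652
t 13.68 pos [ 0.47   -0.2249  0.067 ] yaw 4.55 tilt [-0.0004 -0.0001] w 0.0650 f [-1.   0.8 -0.3] q [-0.26  0.3   0.71  1.94 -0.24  0.98  0.64]
shift units [-0.009  0.006  0.674] rows needed 1.0
turn units about tool z -0.0004 rows 1.0
tilt corr units [-0.0002  0.    ]
z0.024 cent 0.5059 0.3859 rect 0.5060 0.3865 wh 51.0 50.0 t 90.0 circ 0.5060 0.3861 r 26.0 eqr 24.9
z0.024 cent 0.5157 0.2163 rect 0.5158 0.2162 wh 63.5 63.5 t 90.0 circ 0.5158 0.2161 r 32.6 eqr 31.7
```

View pics/top3p.png

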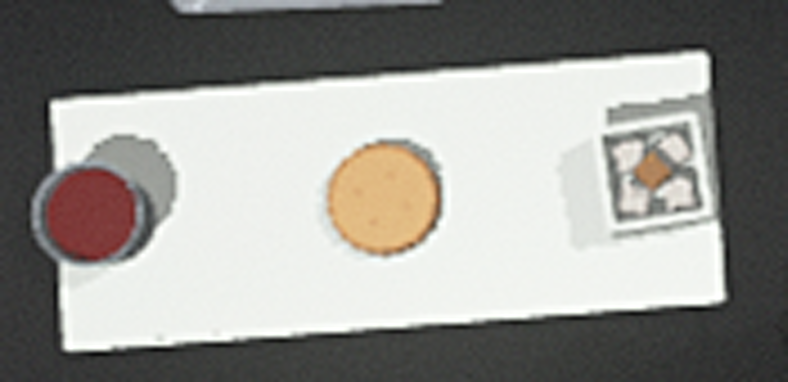

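Large round now sits at camera (0.5157, 0.2163), and the platter centre is at (0.5159, 0.2174), so it is off by about 1 mm. The medium round at (398,191) is next; I'll reuse the same offsets.

```bash
python3 -m inch '[[0.02,0.01,0.4,0,0,0],[0,0,0.5,0,0,0],[0,0,0.4,0,0,0],[0,0,0.15,0,0,0],[0,0,0,0,0,0]]' | tail -1; python3 go.py 0.4705 -0.2257 0.0077 4.6
```

```text
width: 0.0653
t 14.30 pos [ 0.4712 -0.2221  0.0094] yaw 4.72 tilt [-0.0005  0.    ] w 0.0653 f [ 1.  -0.5 -0.1] q [-0.22  0.4   0.66  1.98 -0.32  0.87  0.7 ]
shift units [-0.089 -0.025  0.043] rows needed 1.0
turn units about tool z 0.001 rows 1.0
tilt corr units [-0.0003 -0.    ]
```

```bash
python3 -m inch '[[-0.085,-0.02,0.03,0,0,0.001],[0,0,0,0,0,0],[0,0,0,0,0,0]]' | tail -1; python3 go.py 0.4705 -0.2257 0.0077 4.6
```

```text
width: 0.0649
t 14.68 pos [ 0.4709 -0.2258  0.0087] yaw 4.57 tilt [0.0006 0.0001] w 0.0649 f [0.3 0.8 0.1] q [-0.21  0.4   0.66  1.97 -0.32  0.87  0.71]
shift units [ 0.004 -0.009  0.025] rows needed 1.0
turn units about tool z -0.0002 rows 1.0
tilt corr units [ 0.0003 -0.    ]
```

```bash
python3 -m inch '[[0,0,0.025,0,0,0],[0,0,0,0,0,0],[0,0,0,0,0,0],[0,0,0,0,0,0],[0,0,0,0,0,0]]' -1 8 | tail -1; python3 go.py; python3 -m inch '[[0,0,-0.2,0,0,0],[0,0,-0.4,0,0,0],[0,0,-0.7,0,0,0],[0,0,-0.7,0,0,0],[0.3,0,-0.5,0,0,0]]' | tail -1; python3 go.py 0.5149 0.2181 0.10 4.6
```

```text
width: 0.0498
t 15.30 pos [ 0.4707 -0.2257  0.0074] yaw 4.58 tilt [0. 0.] w 0.0498 f [ 0.9  0.  -0.8] q [-0.21  0.41  0.66  1.97 -0.32  0.87  0.71]
tilt corr units [ 0. -0.]
width: 0.0499
t 15.93 pos [ 0.4701 -0.2148  0.1099] yaw 4.48 tilt [ 0.0022 -0.0007] w 0.0499 f [-0.1  1.1 -0.5] q [-0.31  0.22  0.73  1.92 -0.17  1.06  0.57]
shift units [10.702  1.961  0.242] rows needed 11.0
turn units about tool z -0.001 rows 1.0
tilt corr units [0.001  0.0004]
```

```bash
python3 -m inch '[[0.5,0.1,0,0.001,0,-0.001],[0.9,0.2,0,0,0,0],[0.9,0.2,0,0,0,0],[0.9,0.2,0,0,0,0],[0.9,0.2,0,0,0,0]]' | tail -1;python3 -m inch '[[0.9,0.2,0,0,0,0],[0.9,0.2,0,0,0,0],[0.9,0.2,0,0,0,0],[0.9,0.1,0,0,0,0],[0.9,0.1,0,0,0,0]]' | tail -1; python3 -m inch '[[0.9,0,0,0,0,0],[0.6,0,0,0,0,0],[0.2,0,0.2,0,0,0],[0,0,0.2,0,0,0],[0,0,0,0,0,0]]' | tail -1; python3 go.py 0.5149 0.2181 0.032 4.6
```

```text
width: 0.0495
width: 0.0492
width: 0.0494
t 17.80 pos [0.5035 0.2007 0.0906] yaw 4.60 tilt [-0.0032 -0.0014] w 0.0494 f [-0.6  0.1  0.8] q [-0.86  0.28  0.45  1.85 -0.14  1.04 -0.27]
shift units [0.412 0.323 1.464] rows needed 2.0
turn units about tool z 0.0 rows 1.0
tilt corr units [-0.0016  0.0005]
```

```bash
python3 -m inch '[[0.4,0.32,0.3,-0.001,0,0],[0,0,0.5,0,0,0],[0,0,0.4,0,0,0],[0,0,0.2,0,0,0],[0,0,0,0,0,0]]' | tail -1; python3 -m inch '[[0,0,0,0,0,0]]' | tail -1; python3 go.py 0.5149 0.2181 0.0274 4.6
```

```text
width: 0.0498
width: 0.0492
t 18.55 pos [0.5156 0.2194 0.0359] yaw 4.69 tilt [0.0008 0.0006] w 0.0492 f [ 0.4 -0.9  0.6] q [-0.84  0.39  0.43  1.85 -0.2   0.94 -0.24]
shift units [-0.032 -0.02   0.214] rows needed 1.0
turn units about tool z 0.0007 rows 1.0
tilt corr units [ 0.0004 -0.0002]
```

```bash
python3 -m inch '[[-0.03,-0.02,0.1,0,0,0],[0,0,0.06,0,0,0],[0,0,0,0,0,0],[0,0,0,0,0,0]]' | tail -1; python3 go.py 0.5149 0.2181 0.0274 4.6
```

```text
width: 0.0499
t 19.05 pos [0.5145 0.2182 0.029 ] yaw 4.70 tilt [0.0001 0.0001] w 0.0499 f [ 0.4 -0.8  0.5] q [-0.84  0.4   0.42  1.86 -0.2   0.93 -0.24]
shift units [-0.003  0.01   0.039] rows needed 1.0
turn units about tool z 0.0009 rows 1.0
tilt corr units [ 0.     -0.0001]
```

```bash
python3 -m inch '[[0,0.01,0.03,0,0,0],[0,0,0.01,0,0,0],[0,0,0,0,0,0],[0,0,0,0,0,0]]' | tail -2; python3 go.py 0.5149 0.2181 0.0274 4.6
```

```text
ft_force: [-0.2, -0.5, 1.1]
width: 0.0498
t 19.55 pos [0.5149 0.2183 0.0274] yaw 4.70 tilt [0.0001 0.0002] w 0.0498 f [-0.2 -0.5  1.1] q [-0.84  0.4   0.42  1.86 -0.2   0.92 -0.24]
shift units [-0.004 -0.001  0.001] rows needed 1.0
turn units about tool z 0.0008 rows 1.0
tilt corr units [ 0.0001 -0.0001]
```

```bash
python3 -m inch '[[0,0,0.012,0,0,0],[0,0,0,0,0,0],[0,0,0,0,0,0]]' | tail -2; python3 go.py 0.5149 0.2181 0.0274 4.6
```

```text
ft_force: [-2.9, -0.5, 6.7]
width: 0.0495
t 19.93 pos [0.515  0.2183 0.0273] yaw 4.70 tilt [0.0001 0.0004] w 0.0495 f [-2.9 -0.5  6.7] q [-0.84  0.4   0.42  1.86 -0.2   0.92 -0.24]
shift units [-0.004 -0.002 -0.001] rows needed 1.0
turn units about tool z 0.0008 rows 1.0
tilt corr units [ 0.0001 -0.0002]
```

Contact is confirmed at 6.7 N. I'll release, lift and go to the small round.

```bash
python3 -m inch '[[0,0,0,0,0,0],[0,0,0,0,0,0],[0,0,-0.2,0,0,0],[0,0,-0.5,0,0,0],[0,0,-0.8,0,0,0]]' 0.45| tail -1; python3 -m inch '[[-0.3,0,-0.6,0,0,0],[-0.8,0,0,0,0,0],[-0.8,0,0,0,0,0],[-0.9,0,0,0,0,0],[-0.9,0,0,0,0,0]]' | tail -1; python3 -m inch '[[-0.9,-0.05,0,0,0,0],[-0.9,-0.05,0,0,0,0],[-0.9,-0.05,0,0,0,0],[-0.9,-0.05,0,0,0,0],[-0.9,-0.05,0,0,0,0]]' 0.2| tail -1;python3 go.py 0.48 -0.3201 0.06 4.6
```

```text
width: 0.0629
width: 0.0633
width: 0.0523
t 21.80 pos [ 0.5319 -0.1106  0.1114] yaw 4.70 tilt [0.0007 0.0003] w 0.0523 f [0.6 0.  0.5] q [-0.43  0.28  0.64  1.84 -0.19  1.08  0.36]
shift units [-5.113 -1.723  1.282] rows needed 6.0
turn units about tool z 0.0009 rows 1.0
tilt corr units [ 0.0004 -0.0001]
```

```bash
python3 -m inch '[[-0.9,-0.3,0,0,0,0],[-0.9,-0.3,0.2,0,0,0],[-0.9,-0.3,0.2,0,0,0],[-0.9,-0.3,0.3,0,0,0],[-0.9,-0.3,0.3,0,0,0]]' | tail -1; python3 -m inch '[[-0.5,-0.1,0.2,0,0,0],[0,0,0,0,0,0],[0,0,0,0,0,0]]' | tail -1; python3 look.py 4; python3 go.py 0.48 -0.3201 0.0077 4.6;python3 fit.py top4.npz 0.024 0.036
```

```text
width: 0.0524
width: 0.052
t 22.85 pos [ 0.4852 -0.313   0.0632] yaw 4.78 tilt [0.0007 0.0005] w 0.0524 f [0.  0.  0.2] q [-0.06  0.44  0.68  1.8  -0.32  1.02  0.83]
shift units [-0.167 -0.144  1.388] rows needed 2.0
turn units about tool z 0.0015 rows 1.0
tilt corr units [ 0.0004 -0.0002]
z0.024 cent 0.5057 0.3857 rect 0.5058 0.3860 wh 51.5 49.0 t 90.0 circ 0.5058 0.3858 r 26.2 eqr 24.4
z0.024 cent 0.5150 0.2166 rect 0.5155 0.2162 wh 63.0 63.5 t 90.0 circ 0.5158 0.2159 r 32.5 eqr 31.1
z0.036 cent 0.5043 0.3805 rect 0.5045 0.3807 wh 51.0 48.5 t 90.0 circ 0.5045 0.3806 r 25.9 eqr 24.1
z0.036 cent 0.5135 0.2137 rect 0.5134 0.2140 wh 63.7 61.1 t 39.2 circ 0.5142 0.2130 r 32.1 eqr 30.7
```

View pics/top4p.png

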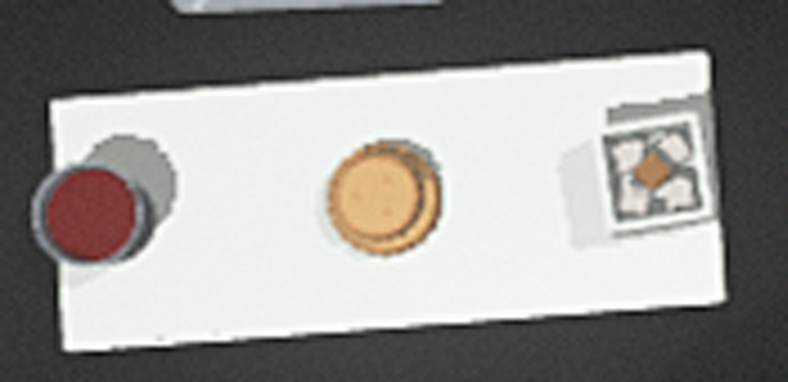

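```bash
python3 - <<'E'
from h import *
c=load("top4.npz"); im=c["img"][:,:,::-1]
u0,v0,u1,v1=212,155,252,192
big=cv2.resize(im[v0:v1,u0:u1],None,fx=16,fy=16,interpolation=cv2.INTER_CUBIC)
def circ(ctr,r,z,col):
    t=np.linspace(0,2*np.pi,90)
    uv=w2pix(c,np.stack([ctr[0]+r*np.cos(t),ctr[1]+r*np.sin(t),np.full_like(t,z)],-1))
    for q in uv: cv2.circle(big,tuple(int(round(a)) for a in (q-[u0,v0]+.5)*16),1,col,-1)
circ((.5157,.2163),.033,.024,(0,255,0))
circ((.5157,.2163),.025,.036,(255,0,0))
cv2.imwrite("pics/m4.png",big)
E
```

```text
(no output)
```

View pics/m4.png

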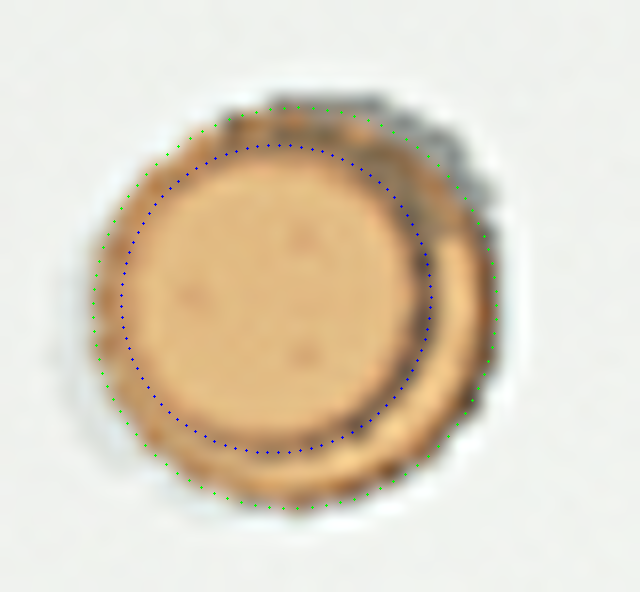

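The overlay shows the medium round's top centred at about (272,300) in the crop, against (277,299) expected, so it is within 1 mm. Now the small golden round at (433,188).

```bash
python3 -m inch '[[-0.16,-0.14,0.2,0,0,0.001],[0,0,0.5,0,0,0],[0,0,0.4,0,0,0],[0,0,0,0,0,0],[0,0,0,0,0,0]]' | tail -1; python3 go.py 0.48 -0.3201 0.0077 4.6
```

```text
width: 0.0521
t 23.48 pos [ 0.4794 -0.321   0.0188] yaw 4.58 tilt [-0.0002 -0.0001] w 0.0521 f [0.3 0.2 0.9] q [-0.02  0.5   0.65  1.82 -0.37  0.94  0.88]
shift units [0.022 0.017 0.277] rows needed 1.0
turn units about tool z -0.0002 rows 1.0
tilt corr units [-0.0001  0.    ]
```

```bash
python3 -m inch '[[0.02,0.017,0.15,0,0,0],[0,0,0.12,0,0,0],[0,0,0,0,0,0],[0,0,0,0,0,0]]' | tail -1; python3 go.py 0.48 -0.3201 0.0077 4.6;  python3 -m inch '[[0,0,0,0,0,0],[0,0,0,0,0,0],[0,0,0,0,0,0],[0,0,0,0,0,0],[0,0,0,0,0,0]]' -1 8 | tail -1; python3 go.py 0.48 -0.3201 0.0077 4.6
```

```text
width: 0.0522
t 23.98 pos [ 0.4799 -0.3202  0.0081] yaw 4.58 tilt [ 0. -0.] w 0.0522 f [-0.2  0.2  0.4] q [-0.01  0.52  0.65  1.83 -0.38  0.92  0.88]
shift units [0.002 0.001 0.009] rows needed 1.0
turn units about tool z -0.0002 rows 1.0
tilt corr units [0. 0.]
width: 0.0357
t 24.60 pos [ 0.48   -0.3201  0.0081] yaw 4.58 tilt [0.0001 0.0001] w 0.0357 f [ 0.1 -0.6  0.8] q [-0.01  0.52  0.65  1.83 -0.38  0.92  0.89]
shift units [-0.    -0.     0.009] rows needed 1.0
turn units about tool z -0.0001 rows 1.0
tilt corr units [ 0.0001 -0.    ]
```

```bash
python3 -m inch '[[0,0,-0.2,0,0,0],[0,0,-0.4,0,0,0],[0,0,-0.7,0,0,0],[0,0,-0.7,0,0,0],[0.3,0,-0.5,0,0,0]]' | tail -1;  python3 -m inch '[[0.5,0.1,0,0,0,0],[0.9,0.2,0,0,0,0],[0.9,0.2,0,0,0,0],[0.9,0.2,0,0,0,0],[0.9,0.2,0,0,0,0]]' | tail -1;python3 -m inch '[[0.9,0.2,0,0,0,0],[0.9,0.2,0,0,0,0],[0.9,0.2,0,0,0,0],[0.9,0.1,0,0,0,0],[0.9,0.1,0,0,0,0]]' | tail -1; python3 go.py 0.5149 0.2181 0.10 4.6
```

```text
width: 0.0356
width: 0.0357
width: 0.0355
t 26.48 pos [0.5196 0.0412 0.1092] yaw 4.56 tilt [0.0013 0.0004] w 0.0355 f [ 0.7 -0.6 -0.1] q [-0.66  0.21  0.56  1.9  -0.13  1.06  0.03]
shift units [4.418 0.235 0.232] rows needed 5.0
turn units about tool z -0.0003 rows 1.0
tilt corr units [ 0.0006 -0.0001]
```

```bash
python3 -m inch '[[0.9,0.05,0,0,0,0],[0.9,0.05,0,0,0,0],[0.9,0.05,0.1,0,0,0],[0.9,0.05,0.1,0,0,0],[0.6,0.04,0,0,0,0]]' | tail -1; python3 -m inch '[[0.2,0,0.3,0,0,0],[0,0,0.4,0,0,0],[0,0,0.3,0,0,0],[0,0,0,0,0,0],[0,0,0,0,0,0]]' | tail -1; python3 go.py 0.5149 0.2181 0.0401 4.6
```

```text
width: 0.0356
width: 0.0358
t 27.73 pos [0.5151 0.2159 0.0603] yaw 4.53 tilt [0.0003 0.0001] w 0.0358 f [0.4 0.2 1.3] q [-0.85  0.35  0.44  1.84 -0.18  0.99 -0.26]
shift units [ 0.056 -0.002  0.504] rows needed 1.0
turn units about tool z -0.0006 rows 1.0
tilt corr units [ 0.0001 -0.    ]
```

```bash
python3 -m inch '[[0.056,0,0.2,0,0,-0.0005],[0,0,0.2,0,0,0],[0,0,0.04,0,0,0],[0,0,0,0,0,0],[0,0,0,0,0,0]]' | tail -1; python3 go.py 0.5149 0.2181 0.0401 4.6
```

```text
width: 0.0355
t 28.35 pos [0.5148 0.2187 0.0426] yaw 4.63 tilt [0.0003 0.0003] w 0.0355 f [-0.1  0.1  0.4] q [-0.84  0.38  0.43  1.85 -0.19  0.95 -0.25]
shift units [-0.015  0.001  0.063] rows needed 1.0
turn units about tool z 0.0003 rows 1.0
tilt corr units [ 0.0002 -0.0001]
```

```bash
python3 -m inch '[[-0.015,0,0.04,0,0,0],[0,0,0.02,0,0,0],[0,0,0,0,0,0],[0,0,0,0,0,0]]' | tail -2; python3 go.py 0.5149 0.2181 0.0401 4.6
```

```text
ft_force: [-0.2, -0.2, 0.4]
width: 0.0356
t 28.85 pos [0.5147 0.218  0.04  ] yaw 4.64 tilt [0.     0.0001] w 0.0356 f [-0.2 -0.2  0.4] q [-0.84  0.38  0.43  1.85 -0.19  0.95 -0.25]
shift units [ 0.002  0.005 -0.001] rows needed 1.0
turn units about tool z 0.0003 rows 1.0
tilt corr units [ 0. -0.]
```

```bash
python3 -m inch '[[0,0.005,0.015,0,0,0],[0,0,0,0,0,0],[0,0,0,0,0,0]]' | tail -2; python3 go.py 0.5149 0.2181 0.0401 4.6
```

```text
ft_force: [-3.5, -1.5, 7.9]
width: 0.0355
t 29.23 pos [0.5147 0.2181 0.0399] yaw 4.64 tilt [-0.0005  0.0003] w 0.0355 f [-3.5 -1.5  7.9] q [-0.84  0.38  0.43  1.85 -0.19  0.95 -0.25]
shift units [ 0.001  0.005 -0.005] rows needed 1.0
turn units about tool z 0.0003 rows 1.0
tilt corr units [-0.0002 -0.0001]
```

```bash
python3 -m inch '[[0,0,0,0,0,0],[0,0,0,0,0,0],[0,0,-0.2,0,0,0],[0,0,-0.5,0,0,0],[0,0,-0.8,0,0,0]]' 0.15| tail -1; python3 -m inch '[[-0.3,0,-0.4,0,0,0],[-0.8,0,0,0,0,0],[-0.8,0,0,0,0,0],[-0.9,0,0,0,0,0],[-0.9,-0.1,0,0,0,0]]' | tail -1; python3 -m inch '[[-0.9,-0.2,0,0,0,0],[-0.9,-0.2,0,0,0,0],[-0.9,-0.2,0,0,0,0],[-0.9,-0.2,0,0,0,0],[-0.6,-0.1,0,0,0,0]]' 0| tail -1;python3 -m inch '[[0,0,0,0,0,0.068],[0,0,0,0,0,0.068],[0,0,0,0,0,0.068],[0,0,0,0,0,0.068],[0,0,0,0,0,0]]' | tail -1;python3 go.py 0.4694 -0.1286 0.06 -28
```

```text
width: 0.0497
width: 0.05
width: 0.0435
width: 0.0436
t 31.73 pos [ 0.5001 -0.1007  0.1153] yaw -27.98 tilt [-0.0003  0.0001] w 0.0436 f [0.8 0.3 0.1] q [-0.54  0.2   0.73  1.92 -0.15  1.07 -0.24]
shift units [-0.975 -0.351  1.382] rows needed 2.0
turn units about tool z 0.0001 rows 1.0
tilt corr units [-0.0001  0.    ]
```

```bash
python3 -m inch '[[-0.5,-0.2,0.4,0,0,0],[-0.4,-0.15,0.5,0,0,0],[0,0,0.4,0,0,0],[0,0,0,0,0,0]]' | tail -1; python3 look.py 5; python3 go.py 0.4694 -0.1286 0.0077 -28; python3 - <<'E'
from h import *
c=load("top5.npz"); im=c["img"][:,:,::-1]
u0,v0,u1,v1=212,155,252,192
big=cv2.resize(im[v0:v1,u0:u1],None,fx=16,fy=16,interpolation=cv2.INTER_CUBIC)
def circ(ctr,r,z,col):
    t=np.linspace(0,2*np.pi,90)
    uv=w2pix(c,np.stack([ctr[0]+r*np.cos(t),ctr[1]+r*np.sin(t),np.full_like(t,z)],-1))
    for q in uv: cv2.circle(big,tuple(int(round(a)) for a in (q-[u0,v0]+.5)*16),1,col,-1)
circ((.5157,.2163),.033,.024,(0,255,0))
circ((.5157,.2163),.025,.036,(255,0,0))
circ((.5157,.2163),.018,.048,(0,0,255))
cv2.imwrite("pics/m5.png",big)
E
```

```text
width: 0.0438
t 32.27 pos [ 0.4716 -0.125   0.0633] yaw -27.90 tilt [-0.0006 -0.0002] w 0.0434 f [ 0.4  0.2 -0.8] q [-0.49  0.23  0.73  2.03 -0.18  0.95 -0.15]
shift units [-0.105 -0.006  1.39 ] rows needed 2.0
turn units about tool z 0.0008 rows 1.0
tilt corr units [-0.0002  0.0002]
```

View pics/m5.png

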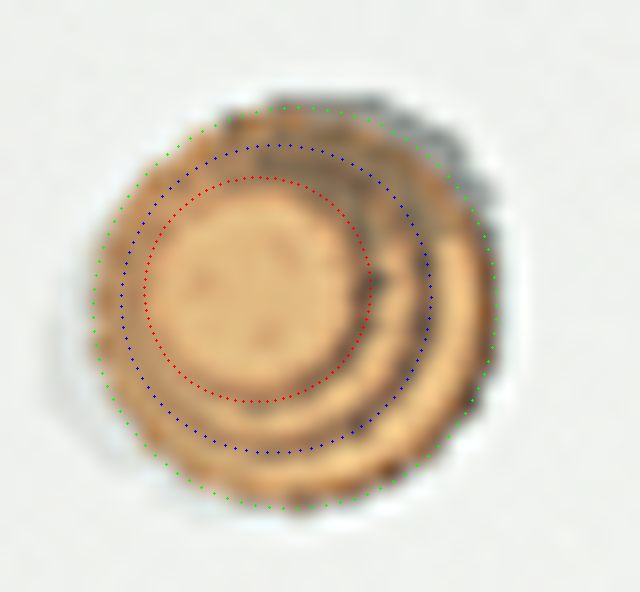

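View pics/top5p.png

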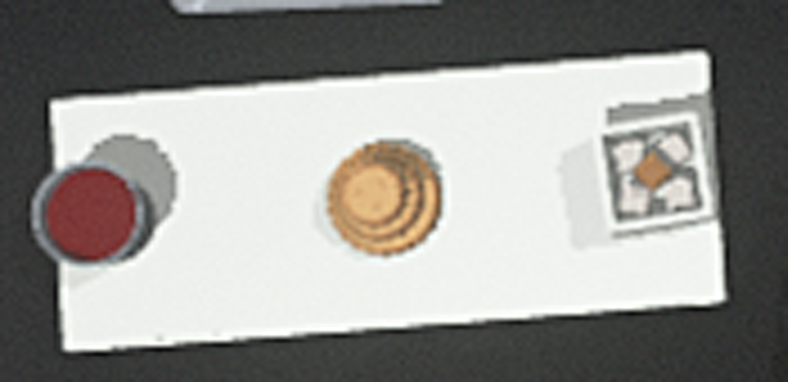

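The crop shows the small round's top at (250,290), against (257,290) expected, so the terrace is centred to about 1 mm. On to the finger at (361,192).

```bash
python3 go.py 0.4695 -0.1293 0.0077 -28 | sed -n 2p; python3 -m inch '[[-0.12,0,0.3,0,0,0.0008],[0,0,0.5,0,0,0],[0,0,0.3,0,0,0],[0,0,0.1,0,0,0],[0,0,0,0,0,0]]' | tail -1; python3 -m inch '[[0,0,0,0,0,0]]' | tail -1;  python3 go.py 0.4695 -0.1293 0.0077 -28
```

```text
shift units [-0.119  0.004  1.39 ] rows needed 2.0
width: 0.0439
width: 0.0436
t 33.02 pos [ 0.4695 -0.1296  0.0159] yaw -28.09 tilt [0.0009 0.0001] w 0.0436 f [-0.5  0.5 -1.3] q [-0.44  0.32  0.7   2.06 -0.27  0.85 -0.08]
shift units [ 0.008 -0.004  0.205] rows needed 1.0
turn units about tool z -0.0008 rows 1.0
tilt corr units [ 0.0003 -0.0002]
```

```bash
python3 -m inch '[[0.005,0,0.15,0,0,0],[0,0,0.05,0,0,0],[0,0,0,0,0,0]]' | tail -1; python3 -m inch '[[0,0,0,0,0,0],[0,0,0,0,0,0],[0,0,0,0,0,0],[0,0,0,0,0,0],[0,0,0,0,0,0]]' -1 8 | tail -1; python3 go.py 0.4695 -0.1293 0.0077 -28
```

```text
width: 0.0433
width: 0.024
t 34.02 pos [ 0.4692 -0.1294  0.0075] yaw -28.10 tilt [0.0001 0.0001] w 0.0240 f [-0.1  1.2  1.4] q [-0.44  0.33  0.69  2.06 -0.28  0.84 -0.07]
shift units [ 0.006  0.006 -0.006] rows needed 1.0
turn units about tool z -0.0008 rows 1.0
tilt corr units [ 0.     -0.0001]
```

```bash
python3 -m inch '[[0,0,-0.2,0,0,0],[0,0,-0.4,0,0,0],[0,0,-0.7,0,0,0],[0,0,-0.7,0,0,0],[0,0,-0.6,0,0,0]]' | tail -1;  python3 -m inch '[[0,0,0,0,0,0.0796],[0,0,0,0,0,0.0796],[0,0,0,0,0,0.0796],[0,0,0,0,0,0.0796],[0,0,0,0,0,0.0796]]' | tail -1; python3 -m inch '[[0,0,0,0,0,0.0796],[0,0,0,0,0,0]]' | tail -1; python3 go.py 0.5087 0.2983 0.11 -85.41
```

```text
width: 0.0238
width: 0.0239
width: 0.024
t 35.52 pos [ 0.4693 -0.1295  0.1122] yaw -85.36 tilt [0.0008 0.0003] w 0.0240 f [ 0.7  0.8 -0.7] q [-0.63  0.15  0.87  1.99 -0.13  1.06 -1.18]
shift units [  1.847 -10.58    0.06 ] rows needed 11.0
turn units about tool z 0.0004 rows 1.0
tilt corr units [-0.0001 -0.0004]
```

```bash
python3 -m inch '[[0.1,-0.5,0,0,0,0],[0.15,-0.9,0,0,0,0],[0.15,-0.9,0,0,0,0],[0.15,-0.9,0,0,0,0],[0.15,-0.9,0,0,0,0]]' | tail -1;python3 -m inch '[[0.15,-0.9,0,0,0,0],[0.2,-0.9,0,0,0,0],[0.2,-0.9,0,0,0,0],[0.2,-0.9,0,0,0,0],[0.2,-0.9,0,0,0,0]]' | tail -1; python3 go.py 0.5087 0.2983 0.08 -85.41
```

```text
width: 0.0238
width: 0.0239
t 36.77 pos [0.5076 0.22   0.1121] yaw -85.14 tilt [0.0005 0.0004] w 0.0239 f [ 0.1 -0.8 -0.3] q [-1.02  0.3   0.63  1.82 -0.2   1.09 -1.81]
shift units [ 0.193 -1.948  0.803] rows needed 2.0
turn units about tool z 0.0022 rows 1.0
tilt corr units [-0.0002 -0.0003]
```

```bash
python3 -m inch '[[0.1,-0.8,0.1,0,0,0.002],[0.1,-0.8,0.3,0,0,0],[0,-0.3,0.4,0,0,0],[0,0,0.4,0,0,0],[0,0,0,0,0,0]]' | tail -1;python3 -m inch '[[0,0,0,0,0,0]]' | tail -1; python3 go.py 0.5087 0.2983 0.02 -85.41
```

```text
width: 0.0243
width: 0.0241
t 37.52 pos [0.51   0.2939 0.0639] yaw -85.73 tilt [ 0.0004 -0.    ] w 0.0241 f [ 0.6  0.4 -0.3] q [-1.06  0.43  0.57  1.76 -0.27  1.02 -1.89]
shift units [-0.025 -0.113  1.097] rows needed 2.0
turn units about tool z -0.0027 rows 1.0
tilt corr units [ 0.     -0.0002]
```

```bash
python3 -m inch '[[-0.025,-0.11,0.3,0,0,-0.0025],[0,0,0.4,0,0,0],[0,0,0.3,0,0,0],[0,0,0,0,0,0],[0,0,0,0,0,0]]' | tail -1; python3 go.py 0.5087 0.2983 0.0155 -85.41;  python3 - <<'E'
from bench import camera
import numpy as np,cv2
c=camera("side"); np.savez("side6.npz",**c); cv2.imwrite("pics/side6.png",cv2.resize(c["img"][70:200,290:400,::-1],None,fx=5,fy=4.6,interpolation=cv2.INTER_CUBIC))
E
```

```text
width: 0.0238
t 38.15 pos [0.5084 0.2994 0.0236] yaw -85.36 tilt [0.0003 0.0001] w 0.0238 f [-0.5  0.3 -0.2] q [-1.05  0.49  0.54  1.78 -0.3   0.95 -1.87]
shift units [0.006 0.029 0.202] rows needed 1.0
turn units about tool z 0.0004 rows 1.0
tilt corr units [-0.     -0.0001]
```

View pics/side6.png

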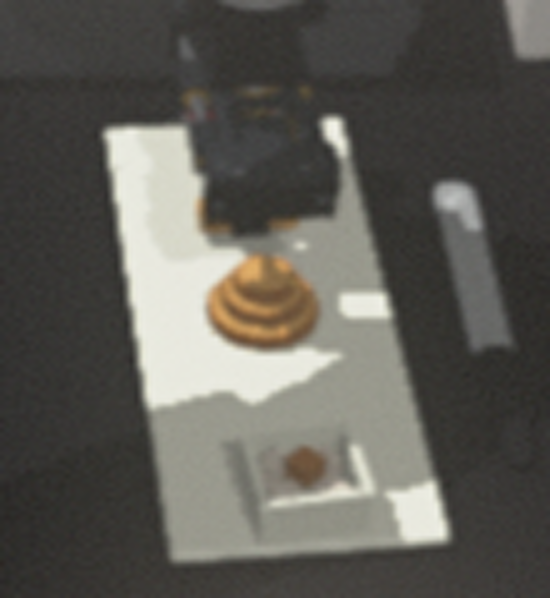

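```bash
python3 -m inch '[[0.006,0.03,0.1,0,0,0],[0,0,0.06,0,0,0],[0,0,0,0,0,0],[0,0,0,0,0,0]]' | tail -1; python3 go.py 0.5087 0.2983 0.0155 -85.41
```

```text
width: 0.0238
t 38.70 pos [0.5085 0.2983 0.0171] yaw -85.35 tilt [0.     0.0001] w 0.0238 f [ 0.3  0.3 -0.5] q [-1.04  0.5   0.54  1.79 -0.31  0.94 -1.86]
shift units [0.005 0.001 0.04 ] rows needed 1.0
turn units about tool z 0.0005 rows 1.0
tilt corr units [-0.0001 -0.    ]
```

```bash
python3 -m inch '[[0.005,0,0.03,0,0,0],[0,0,0.012,0,0,0],[0,0,0,0,0,0],[0,0,0,0,0,0]]' | tail -2; python3 go.py 0.5087 0.2983 0.0155 -85.41
```

```text
ft_force: [-0.9, -1.8, 3.7]
width: 0.0239
t 39.20 pos [0.5087 0.2984 0.0155] yaw -85.34 tilt [0.     0.0002] w 0.0239 f [-0.9 -1.8  3.7] q [-1.04  0.5   0.54  1.79 -0.31  0.94 -1.86]
shift units [-0.     0.002 -0.   ] rows needed 1.0
turn units about tool z 0.0006 rows 1.0
tilt corr units [-0.0001 -0.    ]
```

```bash
python3 -m inch '[[0,0,0,0,0,0],[0,0,0,0,0,0],[0,0,-0.2,0,0,0],[0,0,-0.5,0,0,0],[0,0,-0.8,0,0,0]]' -0.08| tail -1; python3 -m inch '[[0,0.3,-0.8,0,0,0],[0,0.8,-0.2,0,0,0],[0,0.9,0,0,0,0],[0,0.9,0,0,0,0],[0,0.9,0,0,0,0]]' | tail -1; python3 -m inch '[[0,0.9,0,0,0,0],[0.1,0.9,0,0,0,0],[0.1,0.9,0,0,0,0],[0.1,0.9,0,0,0,0],[0.1,0.9,0,0,0,0]]' 0.35| tail -1;python3 go.py 0.5712 -0.2086 0.11 -45
```

```text
width: 0.0404
width: 0.0401
width: 0.0589
t 41.08 pos [ 0.5521 -0.0325  0.1169] yaw -85.35 tilt [0.0016 0.0009] w 0.0589 f [-0.3  1.2  0.6] q [-0.66  0.31  0.75  1.82 -0.24  1.1  -1.31]
shift units [0.119 4.427 0.17 ] rows needed 5.0
turn units about tool z -0.3363 rows 4.0
tilt corr units [-0.0003 -0.0008]
```

```bash
python3 -m inch '[[0,0.7,0,0,0,-0.084],[0,0,0,0,0,-0.084],[0,0,0,0,0,-0.084],[0,0,0,0,0,-0.084],[0,0,0,0,0,0]]' | tail -1; python3 look.py 7; python3 go.py 0.5712 -0.2086 0.08 -45; python3 fit.py top7.npz 0.024; python3 - <<'E'
from fit import *
c=load("top7.npz"); gold(c,0.016,x0=.38,x1=.66,y0=-.42,y1=-.05)
for f in ("top0.npz","top7.npz"):
    c=load(f)
    o=ortho(c,.016,x0=.53,x1=.61,y0=-.25,y1=-.165); cv2.imwrite("pics/sq_%s.png"%f[:4],cv2.resize(o,None,fx=3.5,fy=3.5))
E
```

```text
width: 0.0584
t 41.75 pos [ 0.5541 -0.0594  0.1164] yaw -45.27 tilt [0.0013 0.0005] w 0.0588 f [-0.2  0.9  0.2] q [-0.51  0.3   0.63  1.8  -0.2   1.1  -0.6 ]
shift units [-2.323  2.95   0.909] rows needed 3.0
turn units about tool z -0.0022 rows 1.0
tilt corr units [ 0.0003 -0.0006]
z0.024 cent 0.5056 0.3854 rect 0.5057 0.3849 wh 49.3 49.8 t 55.8 circ 0.5053 0.3855 r 26.4 eqr 23.6
z0.024 cent 0.5104 0.2967 rect 0.5104 0.2966 wh 59.3 24.3 t 85.2 circ 0.5101 0.2963 r 30.5 eqr 20.6
z0.024 cent 0.5155 0.2164 rect 0.5160 0.2162 wh 63.0 63.5 t 90.0 circ 0.5157 0.2160 r 32.5 eqr 31.4
z0.016 cent 0.5721 -0.2077 rect 0.5723 -0.2078 wh 42.4 43.8 t 45.0 circ 0.5723 -0.2075 r 28.4 eqr 23.9
```

View pics/top7p.png

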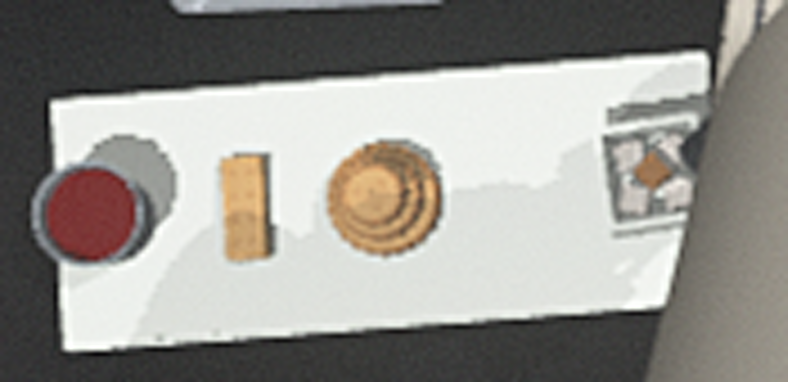

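View pics/sq_top0.png

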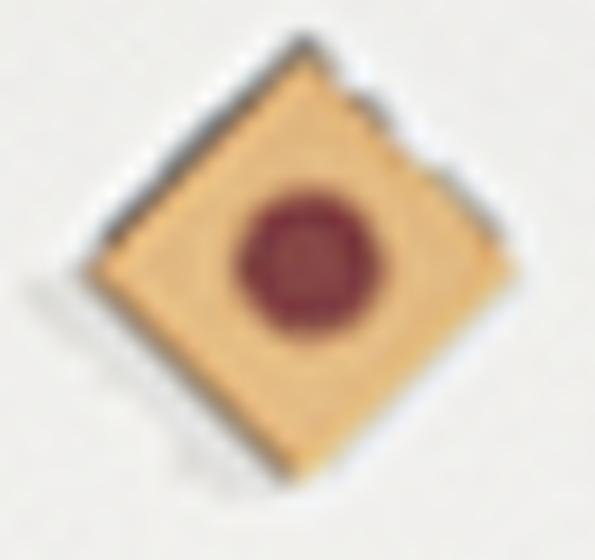

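The finger sits at camera (0.5104, 0.2967) against a target of (0.5095, 0.2971), with its angle right. The square's corners in the crop give edges at −45.5°. Going to pick it.

```bash
python3 -m inch '[[-0.7,0.8,0,0,0,0.001],[-0.8,1,0.1,0,0,0],[-0.6,0.9,0.3,0,0,0],[-0.1,0.1,0.5,0,0,0],[0,0,0,0,0,0]]' | tail -1;python3 -m inch '[[0,0,0,0,0,0]]' | tail -1; python3 go.py 0.5713 -0.2089 0.0077 -45.5
```

```text
width: 0.0586
width: 0.0586
t 42.50 pos [ 0.571  -0.1991  0.0798] yaw -45.11 tilt [0.0003 0.0007] w 0.0586 f [-0.5 -0.2  0.3] q [-0.25  0.47  0.65  1.71 -0.32  1.07 -0.29]
shift units [-0.168  0.18   1.802] rows needed 2.0
turn units about tool z 0.0033 rows 1.0
tilt corr units [-0.0001 -0.0003]
```

```bash
python3 -m inch '[[-0.17,0.18,0.4,0,0,0.003],[0,0,0.6,0,0,0],[0,0,0.4,0,0,0],[0,0,0.1,0,0,0],[0,0,0,0,0,0]]' | tail -1;python3 -m inch '[[0,0,0,0,0,0]]' | tail -1; python3 go.py 0.5713 -0.2089 0.0077 -45.5
```

```text
width: 0.0589
width: 0.0587
t 43.25 pos [ 0.5713 -0.2107  0.0201] yaw -45.51 tilt [ 0.0012 -0.0002] w 0.0587 f [-0.4 -0.2 -0.1] q [-0.2   0.55  0.61  1.74 -0.37  0.97 -0.24]
shift units [ 0.032 -0.033  0.309] rows needed 1.0
turn units about tool z -0.0001 rows 1.0
tilt corr units [ 0.0005 -0.0004]
```

```bash
python3 -m inch '[[0.03,-0.03,0.2,0,0,0],[0,0,0.1,0,0,0],[0,0,0,0,0,0],[0,0,0,0,0,0]]' | tail -1; python3 go.py 0.5713 -0.2089 0.0077 -45.5; python3 -m inch '[[0,0,0,0,0,0],[0,0,0,0,0,0],[0,0,0,0,0,0],[0,0,0,0,0,0],[0,0,0,0,0,0]]' -1 8 | tail -1; python3 go.py 0.5713 -0.2089 0.0077 -45.5
```

```text
width: 0.0588
t 43.75 pos [ 0.5708 -0.209   0.0074] yaw -45.51 tilt [ 0.0001 -0.    ] w 0.0588 f [ 0.1  0.3 -0.3] q [-0.2   0.57  0.61  1.74 -0.39  0.95 -0.23]
shift units [ 0.009  0.007 -0.008] rows needed 1.0
turn units about tool z -0.0001 rows 1.0
tilt corr units [ 0. -0.]
width: 0.0439
t 44.38 pos [ 0.5709 -0.2089  0.0074] yaw -45.51 tilt [0.0002 0.0001] w 0.0439 f [-0.4  0.8  1.3] q [-0.2   0.57  0.61  1.74 -0.39  0.95 -0.23]
shift units [ 0.008  0.008 -0.007] rows needed 1.0
turn units about tool z -0.0 rows 1.0
tilt corr units [ 0.     -0.0001]
```

```bash
python3 -m inch '[[0,0,-0.2,0,0,0],[0,0,-0.4,0,0,0],[0,0,-0.7,0,0,0],[0,0,-0.7,0,0,0],[0,0,-0.6,0,0,0]]' | tail -1;  python3 -m inch '[[0,0,0,0,0,-0.0835],[0,0,0,0,0,-0.0835],[0,0,0,0,0,-0.0835],[0,0,0,0,0,-0.0835],[0,0,0,0,0,-0.0835]]' | tail -1; python3 -m inch '[[0,0,0,0,0,0]]' | tail -1; python3 go.py 0.5215 0.1389 0.11 4.59
```

```text
width: 0.0439
width: 0.0436
width: 0.044
t 45.75 pos [ 0.5709 -0.2092  0.1124] yaw 4.51 tilt [0.0012 0.    ] w 0.0440 f [-0.1  0.8  0.4] q [-0.12  0.4   0.5   1.67 -0.21  1.12  0.52]
shift units [ 8.772 -0.548  0.059] rows needed 9.0
turn units about tool z -0.0007 rows 1.0
tilt corr units [0.0006 0.    ]
```

```bash
python3 -m inch '[[0.5,0,0,0,0,0],[0.9,-0.05,0,0,0,0],[0.9,-0.05,0,0,0,0],[0.9,-0.05,0,0,0,0],[0.9,-0.05,0,0,0,0]]' | tail -1;python3 -m inch '[[0.9,-0.05,0,0,0,0],[0.9,-0.05,0,0,0,0],[0.9,-0.05,0,0,0,0],[0.9,-0.05,0,0,0,0],[0.5,-0.05,0,0,0,0]]' | tail -1; python3 go.py 0.5215 0.1389 0.08 4.59
```

```text
width: 0.0439
width: 0.0441
t 47.00 pos [0.5254 0.1203 0.1115] yaw 4.61 tilt [-0.0002  0.0009] w 0.0441 f [-1.2  0.  -0.6] q [-0.61  0.24  0.35  1.84 -0.09  1.08 -0.15]
shift units [ 0.471 -0.059  0.789] rows needed 1.0
turn units about tool z 0.0002 rows 1.0
tilt corr units [-0.     -0.0004]
```

```bash
python3 -m inch '[[0.3,-0.05,0.2,0,0,0],[0.15,0,0.4,0,0,0],[0,0,0.5,0,0,0],[0,0,0.4,0,0,0],[0,0,0,0,0,0]]' | tail -1;python3 -m inch '[[0,0,0,0,0,0]]' | tail -1; python3 go.py 0.5215 0.1389 0.0154 4.59
```

```text
width: 0.0441
width: 0.0436
t 47.75 pos [0.5235 0.1342 0.0517] yaw 4.55 tilt [0.0004 0.0001] w 0.0436 f [ 0.1  0.2 -0. ] q [-0.62  0.32  0.33  1.89 -0.12  0.95 -0.16]
shift units [ 0.122 -0.041  0.907] rows needed 1.0
turn units about tool z -0.0003 rows 1.0
tilt corr units [ 0.0002 -0.    ]
```

```bash
python3 -m inch '[[0.12,-0.04,0.3,0,0,0],[0,0,0.3,0,0,0],[0,0,0.15,0,0,0],[0,0,0,0,0,0],[0,0,0,0,0,0]]' | tail -1; python3 go.py 0.5215 0.1389 0.0154 4.59
```

```text
width: 0.0439
t 48.38 pos [0.5214 0.139  0.0216] yaw 4.58 tilt [0.0004 0.0002] w 0.0439 f [0.1 0.5 0.7] q [-0.62  0.36  0.31  1.91 -0.14  0.89 -0.15]
shift units [-0.003  0.002  0.154] rows needed 1.0
turn units about tool z -0.0001 rows 1.0
tilt corr units [ 0.0002 -0.0001]
```

```bash
python3 -m inch '[[0,0,0.08,0,0,0],[0,0,0.05,0,0,0],[0,0,0.025,0,0,0],[0,0,0,0,0,0],[0,0,0,0,0,0]]' | tail -2; python3 go.py 0.5215 0.1389 0.0154 4.59
```

```text
ft_force: [-2.3, -0.9, 4.5]
width: 0.0442
t 49.00 pos [0.5211 0.1391 0.0153] yaw 4.60 tilt [-0.0001  0.0001] w 0.0442 f [-2.3 -0.9  4.5] q [-0.61  0.37  0.31  1.91 -0.14  0.88 -0.15]
shift units [-0.006  0.009 -0.003] rows needed 1.0
turn units about tool z 0.0 rows 1.0
tilt corr units [-0.0001 -0.0001]
```

```bash
python3 -m inch '[[0,0,0,0,0,0],[0,0,0,0,0,0],[0,0,-0.2,0,0,0],[0,0,-0.5,0,0,0],[0,0,-0.8,0,0,0]]' 0.33| tail -1; python3 -m inch '[[0,0,-0.8,0,0,0],[-0.8,0,-0.4,0,0,0],[-0.9,0,0,0,0,0],[-0.9,0,0,0,0,0],[-0.9,0,0,0,0,0]]' | tail -1; python3 -m inch '[[-0.9,-0.2,0,0,0,0],[-0.9,-0.2,0,0,0,0],[-0.9,-0.2,0,0,0,0],[-0.9,-0.2,0,0,0,0],[-0.5,0,0,0,0,0]]' | tail -1; python3 -m inch '[[0,0,0,0,0,0],[0,0,0,0,0,0]]' | tail -1; python3 go.py; python3 look.py 8; python3 fit.py top8.npz 0.024; python3 -c "
from bench import camera;import cv2
cv2.imwrite('pics/side8.png',camera('side')['img'][:,:,::-1])"
```

```text
width: 0.0579
width: 0.0578
width: 0.0581
width: 0.058
t 51.12 pos [ 0.5138 -0.1653  0.1232] yaw 4.65 tilt [0.0001 0.0006] w 0.0580 f [ 0.5 -0.3 -0.3] q [-0.24  0.24  0.54  1.84 -0.14  1.1   0.43]
tilt corr units [ 0.0001 -0.0003]
z0.024 cent 0.5064 0.3861 rect 0.5058 0.3855 wh 47.4 51.9 t 3.9 circ 0.5058 0.3864 r 26.2 eqr 23.7
z0.024 cent 0.5103 0.2966 rect 0.5103 0.2966 wh 59.2 24.2 t 85.2 circ 0.5101 0.2965 r 30.6 eqr 20.7
z0.024 cent 0.5216 0.1388 rect 0.5216 0.1388 wh 43.2 43.0 t 85.2 circ 0.5216 0.1388 r 28.9 eqr 23.7
z0.024 cent 0.5155 0.2162 rect 0.5155 0.2160 wh 63.0 64.0 t 90.0 circ 0.5157 0.2160 r 32.6 eqr 31.6
```

View pics/top8p.png

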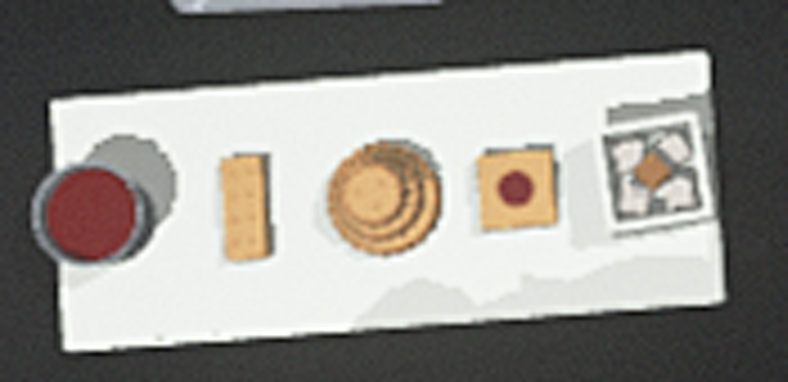

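View pics/side8.png

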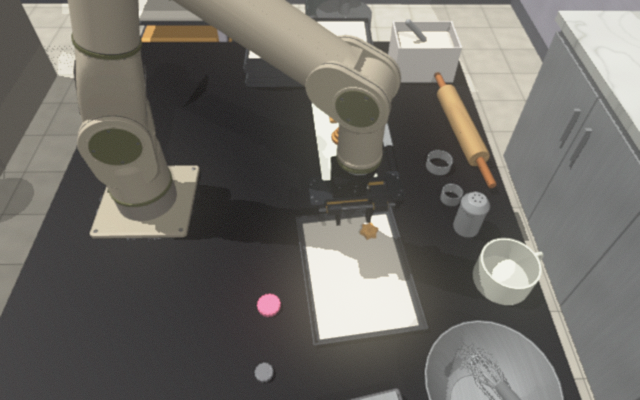

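```bash
python3 -c "
from bench import close_job;print(close_job())"
```

```text
the job is handed in; nothing more can be done
None
```

The platter is dressed and the job is handed in after about 51 s of the 134 s allowed. I built the terrace first (large, medium and small fluted rounds), then laid the finger and the jam-window square. Each biscuit was lowered until the wrist felt light contact (3.5–8 N) before release.

My last top-camera checks showed:
- **Terrace:** the large round is about 1 mm from the platter centre. The medium and small rounds are centred on it to about 1 mm.
- **Finger:** about 1 mm from its target, pointing straight across the platter to within 0.3°.
- **Square:** about 1.3 mm from its target, with its edges squared to the platter to within 0.3°.
- **Left alone:** the jam pot looked unmoved in the top camera and the star in the side view. I checked the sugar dish and the pink and grey look-alikes only by eye, and they looked unmoved too. The gripper finished open, in the air above the sheet.

The two cameras disagreed by about 3 mm. I worked relative to the top camera and checked it against the gripper and the first placed biscuit, so absolute positions could be off by another 1–2 mm. No check failed.

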